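# Roll a battery cell home in the test jig

### The arm

A 6-joint arm with a two-finger parallel gripper is mounted at the origin on the work surface. World frame = base frame: x ahead of the robot, y to its left, z up, the work surface at z = 0. Lengths are in m, angles in rad, forces in N, time in s.
With the tool pointing down it reaches from about 0.325 to 0.9 m from the base axis. Payload 6.1 kg.
Tool frame: the origin (TCP) lies at the very end of the fingers, on their centre line; the grasp point (between the pads) lies 19 mm behind it (manip.pinch_z is the distance from the TCP to the grasp point, in m); z points along the fingers, y is the line along which they close (so a half turn about z gives the same grasp; the last joint's range is limited). The gripper opens to 85 mm and grips with 20 to 120 N. Pads are 22 mm wide; open, the fingers measure 114 mm over their backs; the gripper's body (76 mm by 85 mm) begins 54 mm behind the grasp point. The pads swing forward as they close: fully open they stand 13 mm farther back than shut.
Start: joints at [1.111, 0.22, 1.526, -0, 1.395, -0.126], TCP at [0.205, 0.59, 0.231] pointing down, gripper open.
Joint ranges: [-2.98, 2.98], [-0.91, 2.08], [0.09, 2.57], [-1.24, 4.39], [0.2, 2.65], [-2.68, 2.68]. Speed limits (rad/s): [2.57, 2.57, 3.01, 3.14, 3.14, 3.14].

### API

Orientations are given as [roll, pitch, yaw] about the fixed x, y, z axes, in that order (R = Rz(yaw) Ry(pitch) Rx(roll)).
In Python, from plant import readout, viewer, manip, finder gives the robot as it stands.
- The arm moves only by the tool servo_tool, never from a script. Its arguments are lists of equal length, an entry for each row: "delta_pos": the shift along the world's x, y, z in shares of 0.75 m (1.0 is 0.75 m), a list of three; "spin": the turn about the world's z in a scale on which 1.0 is 180 degrees; "gripper": the opening, from 0 (shut) to 1 (fully open). A call has 1 to 5 rows; each row is the pose to reach, as a shift and turn from the pose commanded when the call began; what a row does not reach only later rows make up. A row lasts 1/10 s, in which the tool goes at most 50 mm and 8.59 degrees, less where a joint would pass 70% of its speed; a pose out of reach is approached as far as the arm can. A shift or turn number past 1, either way, is cut back to 1. A call with a gripper value outside its range is refused whole. The fingers move at their own pace and stop on an object; the grip force is fixed at half the most. Time passes only in rows, so rows that repeat a pose let the fingers close. It gives the time, the measured TCP pose, the force, the opening and the grip force at its end, in the units of the state.
- readout.get_state(): the state, without advancing time (a new reading comes with each control period).
- viewer.get_image(name): name is "scene" or "top" or "wrist"; returns a dict with "img" (400x640x3 uint8, red, green, blue), "mtx" (3x3 intrinsics, pixels), "world_to_cam" (4x4, takes a point from world to camera coordinates). Camera axes: x right, y up, looking along -z (the intrinsics and any distortion apply to the point x, -y, -z); pixel columns grow to the right and rows downward; lengths in m; the calibration is good to about 2 mm. A picture is of the moment at which its call begins. There is no depth.
- manip.sign_off(): hands the job in; it is judged then, once.
Trained networks look in the newest picture that a camera, given by its name, has taken for a name from the list of things; names that differ only in an ending like _2 or _b are one class to them, and where a whole thing is asked for, a point or a joint stands for the part that bears it (a point fixed in the world has none). Each returns a list of dicts, best first, with "confidence" (0 to 1); they miss things now and then, are a little off and sometimes report something else, mostly with a low value. They report only what shows in the picture. A call takes as long as a camera call. They do not tell look-alikes from the thing itself.
- finder.spot_in(camera, label): "centre" ([column, row] in pixels, amid what is visible of it).
The state is a dict: "t": time; "qpos": joint angles; "joint_vel": joint speeds; "tau": joint torques, N m; "ee_pos": TCP position; "tool_rot": TCP orientation; "wrist_force": force on the tool from outside, world axes, zero at the start; "moment": the same for the moment, N m; "width": finger opening in m; "finger_force": force on a finger pad.
Only numpy, scipy, OpenCV 4.12 (cv2) and the standard library are available. Lean on these libraries where they do the work, as an engineer would, in place of code of your own. Each camera call takes 0.05 s, during which the arm holds its last target. There are 200 camera calls.

### The job

Roll the loose blue cell along the bed of the test jig by pushing its side, without lifting it, past the drag of the sprung contact until it sits square and fully home against the two black stop pads in the green band. Where the stops are set has to be felt: ease the cell onto them until they press back lightly and stop there, never shoving it hard. Then press the green start button all the way down and let it up again, leaving the cell home and the rest of the bench as it was.

Things in the scene. Friction and masses are not known exactly. Their poses are not given: they have to be found in the camera images.
- jig: grey flat base of the battery-cell test jig, fixed, 260 x 250 mm. Origin at bench height straight below the middle of the green band; x is the rolling direction, from the open mouth (nearest the robot) to the stops; y the axis of a cell that is home; z up. It runs from x -190 to +70 mm, y -125 to +125 mm; its level top (the bed) is 12 mm above the bench
- lane (a point): middle of the roll lane on the bed, 100 mm before the middle of the green band, axes as the jig's. Aluminium rails 12 mm high stand 37.5 to 43.5 mm to either side, from 176 to 28 mm before the middle of the band; then a white lead-in on the +y side narrows the lane to a fixed brass contact face 35.5 mm from the middle
- guard (a point): middle of the lower front edge (yellow) of the clear guard plate, 50 mm above the bench, 9 mm beyond the middle of the band; axes as the jig's. The plate is 3 mm thick, 26 mm deep, on white blocks 38 to 56 mm off the middle (x -20 to +32 mm), as high. The cell passes under it; a finger pushing the cell's side stays in front of it
- cell: loose blue cylindrical battery cell, 32.4 mm diameter, 70.5 mm long, 0.145 kg within 15 %, white stripe along it, black ring near one end. Origin on its axis at mid-length, y along its axis. Starts on the bed 85 to 135 mm before the middle of the band, up to 0.1 rad off square. Its axis is 16.2 mm above the bed. It rolls easily and coasts a little. Delicate: a push over 12 N is too hard
- band (a point): middle of the green band painted across the bed (22 mm long in x), at the height of a cell's axis, 28.2 mm above the bench; axes as the jig's. A cell that is home touches both rigid black stop pads (14 mm wide, 26 mm high, 21 mm either side of the middle). They sit on a clamped slide, so home is up to 11 mm before or beyond this point; that setting is not reported
- contact (a joint): how far the sprung bowed brass leaf contact on the -y side of the home place is pushed in, m (0 free, 0.0055 most). From about 45 mm before the middle of the band the cell rubs on it and on the fixed contact, pushing it in 1 to 4 mm; friction then holds the cell where it is left, and moving it takes about 1 to 5 N. Such a rise is not yet the stops: on them the force climbs steeply
- start (a joint): travel of the green start button, m: 0 up, 0.006 fully down; a spring returns it; fully down takes 4 N
- start_top (a point): centre of the top face of the green start button, 26 mm diameter, on the jig's base at x -55, y -88 mm (jig axes) in a black round housing 42 mm across; 34 mm above the bench, pressed straight down
- ref_cell: orange reference cell, same size as the blue one, lying in its parking place on the jig's base at x -85, y +92 mm (jig axes), its axis along the jig's x; bystander, leave it
- board: green circuit board 150 x 90 mm, 17 mm high; bystander
- meter: yellow hand multimeter 180 x 85 x 46 mm; bystander
- dispenser: white round dispenser bottle with red cap and spout, 54 mm diameter, 152 mm high; bystander
- solder: solder reel standing on its flange, 62 mm diameter, 45 mm high; bystander
- driver: red-handled screwdriver, 190 mm long, lying; bystander
- cell_box: open cardboard box 110 x 150 x 50 mm with six upright blue cells, 76 mm high; bystander
- mouse: black computer mouse, about 75 mm long, 35 mm high; bystander
Not all that is in view belongs to the job. Leave any pink or yellow look-alike of the cell alone.

How it is judged:
By the outcome, as a careful person would: the job done as asked, in the order asked, and still so for the second after the job is handed in, with the robot touching nothing.
It also fails if it takes over 64 s, if anything falls off the work surface, if the arm or the gripper's body presses on something with over 40 N, if the wrist force passes 120 N, or if a joint passes its speed limit or range.

## Working session

There is one attempt and no reset: what is moved stays moved. The work goes in short steps, Python scripts to look and compute and a tool call to move; the robot and the scene stay as the last step left them, time stands still between calls to the robot, and variables do not carry over. Pictures are saved under pics/ and viewed, at most 10 in all, crops included, and the job is handed in when it is done.

Besides the shell and the picture viewer there is one more tool, called after ">>>" by a JSON object that holds its "api" and its "payload". servo_tool: Moves the arm, as the interface text tells. Its arguments: {"type":"object","properties":{"delta_pos":{"type":"array","items":{"type":"array","items":{"type":"number"}}},"spin":{"type":"array","items":{"type":"number"}},"gripper":{"type":"array","items":{"type":"number"}}},"required":["delta_pos","spin","gripper"]}

```bash
mkdir -p pics; cat > h.py <<'E'
import numpy as np,cv2
from plant import readout,viewer,manip,finder
def ray(im,px):
    K=im["mtx"];W=im["world_to_cam"];R=W[:3,:3];t=W[:3,3]
    d=np.linalg.inv(K)@np.array([px[0],px[1],1.]);d=R.T@(d*[1,-1,-1]);return -R.T@t,d
def onz(im,px,z):
    c,d=ray(im,px);return c+d*(z-c[2])/d[2]
def proj(im,p):
    q=(im["world_to_cam"]@np.append(p,1))[:3]*[1,-1,-1];q=im["mtx"]@q;return q[:2]/q[2]
E
python3 - <<'E'
from h import *
z={"cell":.028,"start_top":.034,"ref_cell":.028,"jig":.012,"contact":.028,"guard":.05}
for c in("top","scene"):
    im=viewer.get_image(c);cv2.imwrite(f"pics/{c}0.png",im["img"][:,:,::-1])
    print(c,im["mtx"].round(1).tolist(),im["world_to_cam"].round(3).tolist(),[k for k in im])
    for n in z:
        print(n,[(np.round(d["centre"],1).tolist(),round(d["confidence"],2),onz(im,d["centre"],z[n]).round(4).tolist()) for d in finder.spot_in(c,n)[:3]])
print(readout.get_state())
E
```

```text
top [[506.0, 0.0, 321.6], [0.0, 506.0, 197.6], [0.0, 0.0, 1.0]] [[-0.008, -1.0, -0.002, 0.004], [0.987, -0.008, 0.16, -0.527], [-0.16, -0.001, 0.987, -1.425], [0.0, 0.0, 0.0, 1.0]] ['img', 'mtx', 'world_to_cam']
cell [([253.3, 198.0], 0.82, [0.5302, 0.1996, 0.028]), ([257.2, 233.5], 0.82, [0.4259, 0.1869, 0.028]), ([322.8, 205.3], 0.67, [0.5068, -0.0038, 0.028])]
start_top []
ref_cell [([292.1, 194.4], 0.8, [0.5399, 0.0859, 0.028]), ([465.4, 218.8], 0.74, [0.4636, -0.4181, 0.028]), ([199.7, 236.6], 0.43, [0.4183, 0.3532, 0.028])]
jig [([326.0, 191.7], 0.66, [0.5499, -0.0137, 0.012])]
contact [([328.0, 194.6], 0.61, [0.5384, -0.0194, 0.028])]
guard [([329.9, 191.8], 0.81, [0.5429, -0.0247, 0.05]), ([461.7, 220.5], 0.38, [0.4562, -0.401, 0.05])]
scene [[378.1, 0.0, 322.6], [0.0, 378.1, 196.6], [0.0, 0.0, 1.0]] [[0.29, 0.957, 0.0, -0.178], [-0.795, 0.241, 0.557, 0.383], [0.534, -0.162, 0.83, -1.562], [0.0, 0.0, 0.0, 1.0]] ['img', 'mtx', 'world_to_cam']
cell [([312.3, 199.7], 0.7, [0.5128, -0.0049, 0.028]), ([237.0, 191.7], 0.64, [0.4075, -0.2404, 0.028]), ([358.9, 167.8], 0.58, [0.4304, 0.1904, 0.028])]
start_top []
ref_cell [([336.8, 198.4], 0.5, [0.5315, 0.0751, 0.028])]
jig [([309.8, 217.3], 0.98, [0.5669, -0.0293, 0.012])]
contact []
guard []
{'t': 0.7, 'qpos': array([ 1.11086908e+00,  2.20366528e-01,  1.52647171e+00, -1.45866826e-05,
        1.39469684e+00, -1.26130590e-01]), 'joint_vel': array([-0.00037958,  0.00114898,  0.00078878, -0.00112136,  0.00024609,
        0.00082355]), 'tau': array([-8.20172390e-04, -4.96674836e+01, -3.89647043e+01, -1.77888692e-04,
        3.94158233e-04, -6.61204638e-06]), 'ee_pos': array([0.20480066, 0.59050249, 0.23133539]), 'tool_rot': array([3.14153734e+00, 2.14905310e-05, 2.80779855e+00]), 'wrist_force': array([ 0.87996111,  1.23447735, -0.38941893]), 'moment': array([-0.00747626, -0.05803507, -0.03070897]), 'finger_force': 0.0, 'width': 0.08568857152276346}
```

View pics/top0.png

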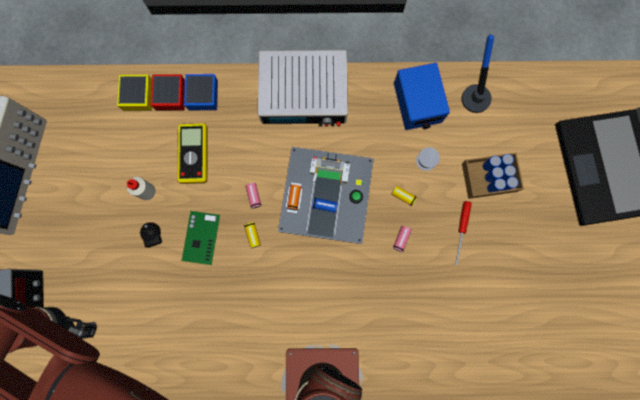

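View pics/scene0.png

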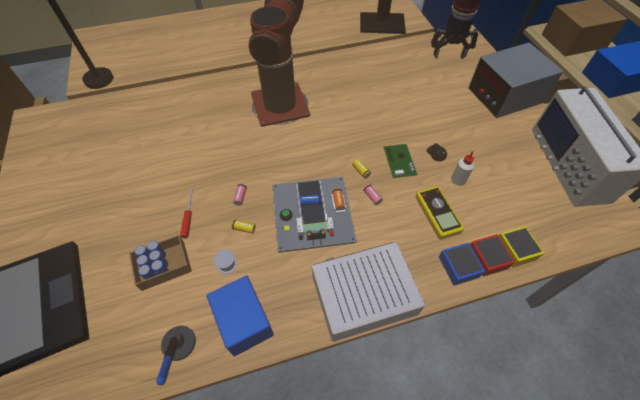

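The top view shows the jig at about (326,196). The blue cell lies in the lane near (325,205), the green button is at (356,197) and the orange ref cell at (294,198). The pink and yellow cells outside the jig are look-alikes. Next I'll fit the jig's outline for its pose.

```bash
python3 - <<'E'
from h import *
from scipy.optimize import least_squares
im=viewer.get_image("top");g=im["img"][130:260,260:390].astype(int)
sat=g.max(2)-g.min(2)
m=((sat<30)).astype(np.uint8);m=cv2.morphologyEx(m,cv2.MORPH_CLOSE,np.ones((9,9)));m=cv2.morphologyEx(m,cv2.MORPH_OPEN,np.ones((9,9)))
n,l,s,c=cv2.connectedComponentsWithStats(m);k=1+s[1:,4].argmax()
cn=max(cv2.findContours((l==k).astype(np.uint8),0,1)[0],key=cv2.contourArea)[:,0]
P=np.array([onz(im,p+[260,130],.012)[:2] for p in cn])*1000
(c0,wh,a)=cv2.minAreaRect(P.astype(np.float32));print(c0,wh,a)
h=g
gr=(g[...,1]>g[...,0]+25)&(g[...,1]>g[...,2]+25);bl=(g[...,2]>g[...,0]+50)&(g[...,2]>g[...,1]+30)
for nm,mm,z in(("green",gr,.012),("green@34",gr,.034),("blue",bl,.04)):
    n,l,s,c=cv2.connectedComponentsWithStats(mm.astype(np.uint8))
    for i in range(1,n):
        if s[i,4]>15:print(nm,s[i].tolist(),onz(im,c[i]+[260,130],z).round(4))
cv2.imwrite("pics/c.png",cv2.resize(g[:,:,::-1].astype(np.uint8),(600,600),interpolation=cv2.INTER_CUBIC))
E
```

```text
(542.4361572265625, -13.169906616210938) (249.1957550048828, 259.7377014160156) 81.15087890625
green [57, 39, 24, 11, 180] [ 0.6024 -0.0212  0.012 ]
green [92, 61, 9, 10, 73] [ 0.5376 -0.1023  0.012 ]
green@34 [57, 39, 24, 11, 180] [ 0.5977 -0.0209  0.034 ]
green@34 [92, 61, 9, 10, 73] [ 0.5339 -0.1008  0.034 ]
blue [52, 68, 25, 15, 244] [ 0.5068 -0.0091  0.04  ]
```

View pics/c.png

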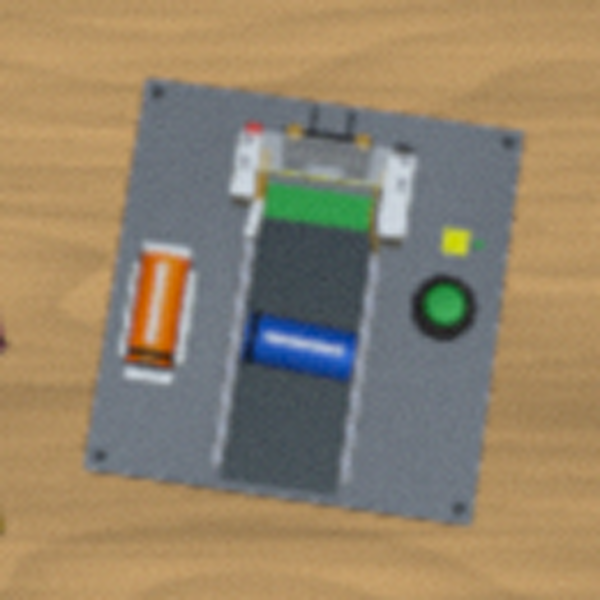

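The rows are not in the units I measure in: shifts go in shares of 0.75 m and turns go in shares of 180 degrees. I convert before sending: -225 mm / 750 = -0.3, -180 mm / 750 = -0.24, 10.3 degrees / 180 = 0.0572.

>>> {"api": "servo_tool", "payload": {"delta_pos": [[0.0253,-0.06,0],[0.0507,-0.12,0],[0.076,-0.18,0],[0.1013,-0.24,0],[0.1267,-0.3,0]], "spin": [0.0111,0.0222,0.0333,0.0444,0.0572], "gripper": [0.35,0.35,0.35,0.35,0.35]}}

```text
t: 1.25
ee_pos: [0.3001, 0.3638, 0.2314]
tool_rot: [3.141, 0.001, 2.99]
wrist_force: [1.1, -0.0, 0.0]
width: 0.0299
finger_force: 0.0
```

In the tool's units: -225 mm / 750 = -0.3, -180 mm / 750 = -0.24.

>>> {"api": "servo_tool", "payload": {"delta_pos": [[0.0253,-0.06,0],[0.0507,-0.12,0],[0.076,-0.18,0],[0.1013,-0.24,0],[0.1267,-0.3,0]], "spin": [0,0,0,0,0], "gripper": [0.35,0.35,0.35,0.35,0.35]}}

```text
t: 1.75
ee_pos: [0.3952, 0.1387, 0.2318]
tool_rot: [3.141, 0.001, 2.988]
wrist_force: [1.4, 0.9, -0.0]
width: 0.0303
finger_force: 0.0
```

In the tool's units: -140 mm / 750 = -0.1867, -90 mm / 750 = -0.12.

>>> {"api": "servo_tool", "payload": {"delta_pos": [[0.02,-0.06,-0.0267],[0.04,-0.12,-0.0533],[0.064,-0.1867,-0.08],[0.064,-0.1867,-0.08],[0.064,-0.1867,-0.08]], "spin": [0,0,0,0,0], "gripper": [0.35,0.35,0.35,0.35,0.35]}}

```text
t: 2.25
ee_pos: [0.4425, -0.0007, 0.1707]
tool_rot: [3.141, -0.002, 2.984]
wrist_force: [-0.1, 0.7, 0.3]
width: 0.03
finger_force: 0.0
```

```bash
python3 - <<'E'
from h import *
s=readout.get_state();print(s["t"],s["ee_pos"],s["tool_rot"],s["width"],s["wrist_force"])
im=viewer.get_image("wrist");cv2.imwrite("pics/w1.png",im["img"][:,:,::-1]);
for p in((0,0,.028),(-55,-88,34),(-95.8,0,28.2),(-190,125,12),(-190,-125,12)):
    a=-.1545;c,s=np.cos(a),np.sin(a);w=np.array([601.7+c*p[0]-s*p[1],-22.4+s*p[0]+c*p[1],p[2]])/1000;print(p,proj(im,w).round(1))
E
```

```text
2.25 [ 0.4424938  -0.00067863  0.17065787] [ 3.14139956e+00 -1.73273808e-03  2.98405015e+00] 0.02999785915247657 [-0.05360056  0.7026198   0.26570421]
(0, 0, 0.028) [315.8 325. ]
(-55, -88, 34) [224.5 298.9]
(-95.8, 0, 28.2) [316.2 257.3]
(-190, 125, 12) [454.4 154.3]
(-190, -125, 12) [178.  154.8]
```

View pics/w1.png

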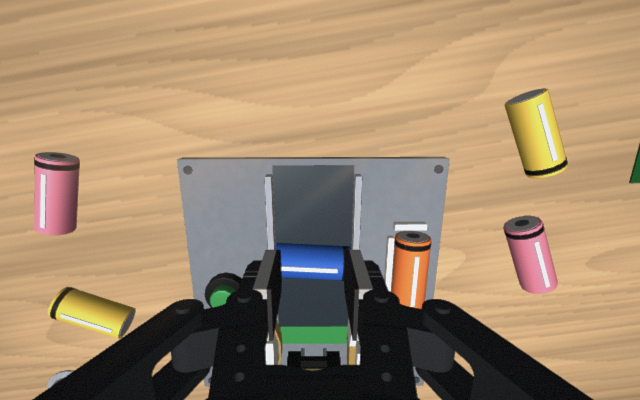

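Both cameras agree with the fitted jig pose to about 2–3 mm. Rails run along columns 269 and 357, and the cell is at (311,262). I'll lower the tool behind the cell.

>>> {"api": "servo_tool", "payload": {"delta_pos": [[0,0.002,-0.0533],[0,0.002,-0.1067],[0,0.002,-0.1533],[0,0.002,-0.18],[0,0.002,-0.18]], "spin": [0,0,0,0,0], "gripper": [0.35,0.35,0.35,0.35,0.35]}}

```text
t: 2.8
ee_pos: [0.4402, 0.0042, 0.0342]
tool_rot: [3.141, -0.005, 2.99]
wrist_force: [0.1, 1.4, 0.2]
width: 0.0301
finger_force: 0.0
```

In the tool's units: -13 mm / 750 = -0.0173, -7 mm / 750 = -0.0093.

>>> {"api": "servo_tool", "payload": {"delta_pos": [[0,0,-0.0093],[0,0,-0.0173],[0,0,-0.0173],[0,0,-0.0173]], "spin": [0,0,0,0], "gripper": [0.35,0.35,0.35,0.35]}}

```text
t: 3.2
ee_pos: [0.4434, 0.002, 0.0241]
tool_rot: [-3.142, 0.001, 2.988]
wrist_force: [-0.2, -0.3, -0.1]
width: 0.0301
finger_force: 0.0
```

```bash
python3 - <<'E'
from h import *
s=readout.get_state();print(s["t"],s["ee_pos"],s["tool_rot"],s["width"],s["wrist_force"])
im=viewer.get_image("wrist");cv2.imwrite("pics/w2.png",im["img"][:,:,::-1]);
E
```

```text
3.2 [0.44343509 0.00201523 0.02409083] [-3.14158871e+00  1.37841086e-03  2.98771968e+00] 0.030065755789641248 [-0.16540238 -0.25653863 -0.13718312]
```

View pics/w2.png

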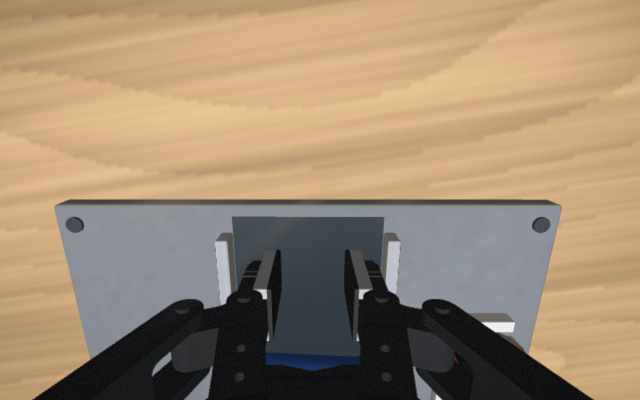

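In the tool's units: 29.4 mm / 750 = 0.0392, -6.1 mm / 750 = -0.0081.

>>> {"api": "servo_tool", "payload": {"delta_pos": [[0.0099,-0.0035,0],[0.0197,-0.0051,0],[0.0296,-0.0065,0],[0.0392,-0.0081,0],[0.0392,-0.0081,0]], "spin": [0,0,0,0,0], "gripper": [0.35,0.35,0.35,0.35,0.35]}}

```text
t: 3.75
ee_pos: [0.4736, -0.0045, 0.0235]
tool_rot: [-3.142, 0.001, 2.987]
wrist_force: [0.1, -0.5, -0.1]
width: 0.03
finger_force: 0.0
```

In the tool's units: 10 mm / 750 = 0.0133, 8 mm / 750 = 0.0107.

>>> {"api": "servo_tool", "payload": {"delta_pos": [[0.0027,-0.0004,0],[0.0053,-0.0008,0],[0.008,-0.0012,0],[0.0107,-0.0016,0],[0.0133,-0.0021,0]], "spin": [0,0,0,0,0], "gripper": [0.35,0.35,0.35,0.35,0.35]}}

```text
t: 4.25
ee_pos: [0.4823, -0.0057, 0.0233]
tool_rot: [3.142, 0.0, 2.988]
wrist_force: [-0.2, -0.2, -0.8]
width: 0.0298
finger_force: 0.0
```

In the tool's units: 15 mm / 750 = 0.02, 12 mm / 750 = 0.016.

>>> {"api": "servo_tool", "payload": {"delta_pos": [[0.004,-0.0007,0],[0.008,-0.0012,0],[0.012,-0.0019,0],[0.016,-0.0025,0],[0.02,-0.0031,0]], "spin": [0,0,0,0,0], "gripper": [0.35,0.35,0.35,0.35,0.35]}}

```text
t: 4.75
ee_pos: [0.4974, -0.008, 0.0233]
tool_rot: [3.142, 0.0, 2.988]
wrist_force: [0.0, -0.1, 1.0]
width: 0.0299
finger_force: 0.1
```

In the tool's units: 15 mm / 750 = 0.02, 12 mm / 750 = 0.016.

>>> {"api": "servo_tool", "payload": {"delta_pos": [[0.004,-0.0007,0],[0.008,-0.0012,0],[0.012,-0.0019,0],[0.016,-0.0025,0],[0.02,-0.0031,0]], "spin": [0,0,0,0,0], "gripper": [0.35,0.35,0.35,0.35,0.35]}}

```text
t: 5.25
ee_pos: [0.5124, -0.0103, 0.0233]
tool_rot: [3.142, -0.0, 2.988]
wrist_force: [0.2, 0.5, 1.1]
width: 0.0299
finger_force: 0.2
```

```bash
python3 - <<'E'
from h import *
s=readout.get_state();print(s["t"],s["ee_pos"],s["tool_rot"],s["width"],s["wrist_force"])
a=viewer.get_image("top")["img"][130:260,260:390]
cv2.imwrite("pics/t2.png",cv2.resize(a[:,:,::-1],(600,600),interpolation=cv2.INTER_CUBIC))
E
```

```text
5.25 [ 0.5123774  -0.01032878  0.02328355] [ 3.14159107e+00 -7.15714244e-05  2.98755322e+00] 0.02994827457590181 [0.22542851 0.51404767 1.1495166 ]
```

View pics/t2.png

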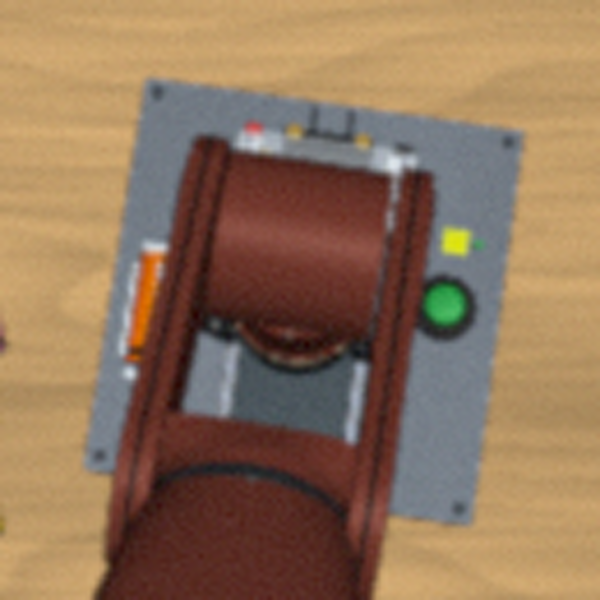

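The arm now hides the lane in the top view, so I'll go by force. The upward drag on the fingers shows they are touching the cell, at about x −63 mm. I'll ease on from here.

In the tool's units: 10 mm / 750 = 0.0133, 8 mm / 750 = 0.0107.

>>> {"api": "servo_tool", "payload": {"delta_pos": [[0.0027,-0.0004,0],[0.0053,-0.0008,0],[0.008,-0.0012,0],[0.0107,-0.0016,0],[0.0133,-0.0021,0]], "spin": [0,0,0,0,0], "gripper": [0.35,0.35,0.35,0.35,0.35]}}

```text
t: 5.8
ee_pos: [0.5223, -0.0119, 0.0233]
tool_rot: [3.142, -0.0, 2.988]
wrist_force: [-0.4, 0.5, -0.1]
width: 0.0298
finger_force: 0.2
```

In the tool's units: 7.5 mm / 750 = 0.01, 6 mm / 750 = 0.008.

>>> {"api": "servo_tool", "payload": {"delta_pos": [[0.002,-0.0003,0],[0.004,-0.0007,0],[0.006,-0.0009,0],[0.008,-0.0012,0],[0.01,-0.0016,0]], "spin": [0,0,0,0,0], "gripper": [0.35,0.35,0.35,0.35,0.35]}}

```text
t: 6.3
ee_pos: [0.5298, -0.0131, 0.0233]
tool_rot: [3.142, 0.0, 2.988]
wrist_force: [-0.2, -0.7, 0.2]
width: 0.0301
finger_force: 0.2
```

In the tool's units: 7.5 mm / 750 = 0.01, 6 mm / 750 = 0.008.

>>> {"api": "servo_tool", "payload": {"delta_pos": [[0.002,-0.0003,0],[0.004,-0.0007,0],[0.006,-0.0009,0],[0.008,-0.0012,0],[0.01,-0.0016,0]], "spin": [0,0,0,0,0], "gripper": [0.35,0.35,0.35,0.35,0.35]}}

```text
t: 6.8
ee_pos: [0.5373, -0.0143, 0.0233]
tool_rot: [-3.142, -0.0, 2.988]
wrist_force: [0.1, 0.3, -0.0]
width: 0.0301
finger_force: 0.2
```

In the tool's units: 5 mm / 750 = 0.0067, 4 mm / 750 = 0.0053.

>>> {"api": "servo_tool", "payload": {"delta_pos": [[0.0013,-0.0002,0],[0.0027,-0.0004,0],[0.004,-0.0007,0],[0.0053,-0.0008,0],[0.0067,-0.0011,0]], "spin": [0,0,0,0,0], "gripper": [0.35,0.35,0.35,0.35,0.35]}}

```text
t: 7.3
ee_pos: [0.542, -0.015, 0.0232]
tool_rot: [3.142, -0.0, 2.988]
wrist_force: [-1.2, 0.6, 0.5]
width: 0.0302
finger_force: 0.6
```

In the tool's units: 5 mm / 750 = 0.0067, 4 mm / 750 = 0.0053.

>>> {"api": "servo_tool", "payload": {"delta_pos": [[0.0013,-0.0002,0],[0.0027,-0.0004,0],[0.004,-0.0007,0],[0.0053,-0.0008,0],[0.0067,-0.0011,0]], "spin": [0,0,0,0,0], "gripper": [0.35,0.35,0.35,0.35,0.35]}}

```text
t: 7.8
ee_pos: [0.5473, -0.0159, 0.0233]
tool_rot: [3.142, -0.0, 2.988]
wrist_force: [-1.3, 1.2, 0.2]
width: 0.0302
finger_force: 0.6
```

In the tool's units: 5 mm / 750 = 0.0067, 4 mm / 750 = 0.0053.

>>> {"api": "servo_tool", "payload": {"delta_pos": [[0.0013,-0.0002,0],[0.0027,-0.0004,0],[0.004,-0.0007,0],[0.0053,-0.0008,0],[0.0067,-0.0011,0]], "spin": [0,0,0,0,0], "gripper": [0.35,0.35,0.35,0.35,0.35]}}

```text
t: 8.3
ee_pos: [0.5519, -0.0167, 0.0232]
tool_rot: [-3.141, -0.001, 2.988]
wrist_force: [-2.3, -0.1, 1.7]
width: 0.0299
finger_force: 1.3
```

In the tool's units: 5 mm / 750 = 0.0067, 4 mm / 750 = 0.0053.

>>> {"api": "servo_tool", "payload": {"delta_pos": [[0.0013,-0.0002,0],[0.0027,-0.0004,0],[0.004,-0.0007,0],[0.0053,-0.0008,0],[0.0067,-0.0011,0]], "spin": [0,0,0,0,0], "gripper": [0.35,0.35,0.35,0.35,0.35]}}

```text
t: 8.8
ee_pos: [0.5572, -0.0176, 0.0232]
tool_rot: [-3.141, -0.0, 2.988]
wrist_force: [-1.6, -0.6, -0.0]
width: 0.0299
finger_force: 1.3
```

```bash
python3 - <<'E'
from h import *
F=[]
for i in range(3):
    im=viewer.get_image("wrist");F.append(readout.get_state()["wrist_force"])
print(np.mean(F,0),F)
cv2.imwrite("pics/w3.png",im["img"][:,:,::-1])
a=viewer.get_image("scene")["img"][160:260,260:370]
cv2.imwrite("pics/s3.png",cv2.resize(a[:,:,::-1],(660,600),interpolation=cv2.INTER_CUBIC))
E
```

```text
[-1.89358554 -0.92633101 -0.14400098] [array([-2.67443071, -1.6716483 , -1.00004824]), array([-1.6370627 , -0.9052177 ,  0.16693222]), array([-1.36926321, -0.20212701,  0.40111307])]
```

View pics/s3.png

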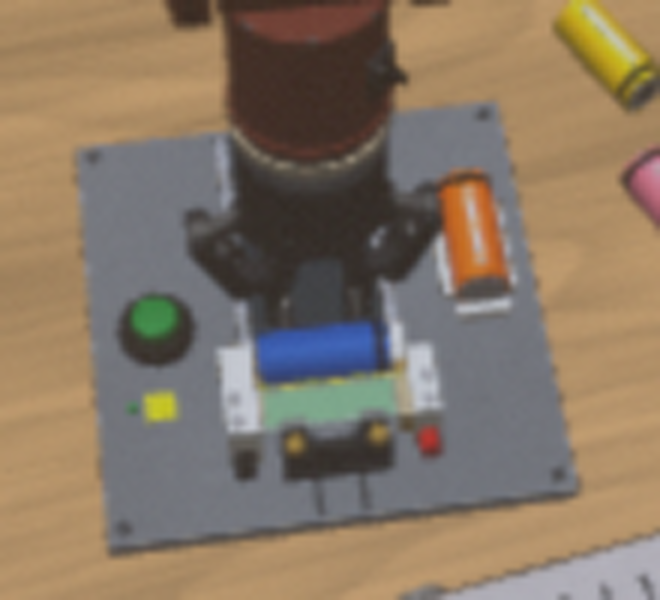

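Pushed by the fingers, the blue cell at about (320,350) in the crop is square and nearing the guard. The drag is about 2 N. Smaller steps from here.

In the tool's units: 4 mm / 750 = 0.0053, 3.2 mm / 750 = 0.0043.

>>> {"api": "servo_tool", "payload": {"delta_pos": [[0.0011,-0.0001,0],[0.0021,-0.0003,0],[0.0032,-0.0005,0],[0.0043,-0.0007,0],[0.0053,-0.0008,0]], "spin": [0,0,0,0,0], "gripper": [0.35,0.35,0.35,0.35,0.35]}}

```text
t: 9.5
ee_pos: [0.5613, -0.0181, 0.0233]
tool_rot: [-3.142, 0.0, 2.988]
wrist_force: [-3.0, -0.6, 0.1]
width: 0.0301
finger_force: 1.4
```

In the tool's units: 2 mm / 750 = 0.0027, 1.5 mm / 750 = 0.002.

>>> {"api": "servo_tool", "payload": {"delta_pos": [[0.0007,-0.0001,0],[0.0013,-0.0003,0],[0.002,-0.0003,0],[0.0027,-0.0004,0],[0.0027,-0.0004,0]], "spin": [0,0,0,0,0], "gripper": [0.35,0.35,0.35,0.35,0.35]}}

```text
t: 10.0
ee_pos: [0.5633, -0.0184, 0.0233]
tool_rot: [3.142, 0.0, 2.988]
wrist_force: [-2.3, -1.0, 0.7]
width: 0.0299
finger_force: 1.2
```

In the tool's units: 0.6 mm / 750 = 0.0008, 0.3 mm / 750 = 0.0004.

>>> {"api": "servo_tool", "payload": {"delta_pos": [[0.0004,0,0],[0.0008,-0.0001,0],[0.0008,-0.0001,0]], "spin": [0,0,0], "gripper": [0.35,0.35,0.35]}}

```text
t: 10.3
ee_pos: [0.5638, -0.0185, 0.0233]
tool_rot: [3.142, 0.0, 2.988]
wrist_force: [-2.6, -0.6, 0.9]
width: 0.0298
finger_force: 1.3
```

```bash
cat > f.py <<'E'
from h import *
from scipy.spatial.transform import Rotation
u=np.array([.988,-.154,0]);F=[];M=[]
for i in range(4):
    viewer.get_image("wrist");s=readout.get_state();F.append(s["wrist_force"]@u);M.append(s["moment"])
print("push",np.round(F,1),"mean",np.mean(F).round(2),"mom",np.mean(M,0).round(3),s["ee_pos"].round(5),s["finger_force"],s["t"])
E
python3 f.py
```

```text
push [-2.8 -2.6 -1.8 -2.8] mean -2.47 mom [-0.124  0.445 -0.006] [ 0.56383 -0.01849  0.02331] 1.2172013148665428 10.5
```

In the tool's units: 0.8 mm / 750 = 0.0011, 0.4 mm / 750 = 0.0005.

>>> {"api": "servo_tool", "payload": {"delta_pos": [[0.0005,-0.0001,0],[0.0011,-0.0001,0],[0.0011,-0.0001,0]], "spin": [0,0,0], "gripper": [0.35,0.35,0.35]}}

```text
t: 10.8
ee_pos: [0.5646, -0.0186, 0.0233]
tool_rot: [-3.142, 0.0, 2.988]
wrist_force: [-2.6, -0.5, 1.4]
width: 0.0299
finger_force: 1.3
```

In the tool's units: 0.8 mm / 750 = 0.0011, 0.4 mm / 750 = 0.0005.

>>> {"api": "servo_tool", "payload": {"delta_pos": [[0.0005,-0.0001,0],[0.0011,-0.0001,0],[0.0011,-0.0001,0]], "spin": [0,0,0], "gripper": [0.35,0.35,0.35]}}

```text
t: 11.1
ee_pos: [0.5654, -0.0187, 0.0233]
tool_rot: [-3.142, 0.0, 2.988]
wrist_force: [-3.6, -0.3, 0.8]
width: 0.0298
finger_force: 1.3
```

In the tool's units: 0.8 mm / 750 = 0.0011, 0.4 mm / 750 = 0.0005.

>>> {"api": "servo_tool", "payload": {"delta_pos": [[0.0005,-0.0001,0],[0.0011,-0.0001,0],[0.0011,-0.0001,0]], "spin": [0,0,0], "gripper": [0.35,0.35,0.35]}}

```text
t: 11.4
ee_pos: [0.5663, -0.0188, 0.0233]
tool_rot: [-3.142, 0.0, 2.988]
wrist_force: [-2.1, -0.8, 0.8]
width: 0.0299
finger_force: 1.3
```

In the tool's units: 0.9 mm / 750 = 0.0012, 0.6 mm / 750 = 0.0008.

>>> {"api": "servo_tool", "payload": {"delta_pos": [[0.0004,0,0],[0.0008,-0.0001,0],[0.0012,-0.0003,0],[0.0012,-0.0003,0]], "spin": [0,0,0,0], "gripper": [0.35,0.35,0.35,0.35]}}

```text
t: 11.8
ee_pos: [0.5672, -0.019, 0.0233]
tool_rot: [3.142, 0.0, 2.988]
wrist_force: [-2.1, -1.1, 1.3]
width: 0.0301
finger_force: 1.2
```

In the tool's units: 0.9 mm / 750 = 0.0012, 0.6 mm / 750 = 0.0008.

>>> {"api": "servo_tool", "payload": {"delta_pos": [[0.0004,0,0],[0.0008,-0.0001,0],[0.0012,-0.0001,0],[0.0012,-0.0001,0]], "spin": [0,0,0,0], "gripper": [0.35,0.35,0.35,0.35]}}

```text
t: 12.2
ee_pos: [0.5681, -0.0191, 0.0233]
tool_rot: [-3.142, 0.0, 2.988]
wrist_force: [-2.7, 0.3, 2.0]
width: 0.03
finger_force: 1.3
```

In the tool's units: 0.9 mm / 750 = 0.0012, 0.6 mm / 750 = 0.0008.

>>> {"api": "servo_tool", "payload": {"delta_pos": [[0.0004,0,0],[0.0008,-0.0001,0],[0.0012,-0.0001,0],[0.0012,-0.0001,0]], "spin": [0,0,0,0], "gripper": [0.35,0.35,0.35,0.35]}}

```text
t: 12.6
ee_pos: [0.569, -0.0193, 0.0233]
tool_rot: [-3.142, 0.0, 2.988]
wrist_force: [-2.3, -0.6, 1.1]
width: 0.0301
finger_force: 1.3
```

In the tool's units: 0.9 mm / 750 = 0.0012, 0.6 mm / 750 = 0.0008.

>>> {"api": "servo_tool", "payload": {"delta_pos": [[0.0004,0,0],[0.0008,-0.0001,0],[0.0012,-0.0001,0],[0.0012,-0.0001,0]], "spin": [0,0,0,0], "gripper": [0.35,0.35,0.35,0.35]}}

```text
t: 13.0
ee_pos: [0.5698, -0.0193, 0.0233]
tool_rot: [-3.142, 0.0, 2.988]
wrist_force: [-3.2, -0.6, 1.6]
width: 0.0299
finger_force: 1.4
```

In the tool's units: 0.9 mm / 750 = 0.0012, 0.6 mm / 750 = 0.0008.

>>> {"api": "servo_tool", "payload": {"delta_pos": [[0.0004,0,0],[0.0008,-0.0001,0],[0.0012,-0.0001,0],[0.0012,-0.0001,0]], "spin": [0,0,0,0], "gripper": [0.35,0.35,0.35,0.35]}}

```text
t: 13.4
ee_pos: [0.5707, -0.0194, 0.0233]
tool_rot: [-3.142, 0.0, 2.988]
wrist_force: [-2.8, -0.7, 1.0]
width: 0.0298
finger_force: 1.3
```

In the tool's units: 0.9 mm / 750 = 0.0012, 0.6 mm / 750 = 0.0008.

>>> {"api": "servo_tool", "payload": {"delta_pos": [[0.0004,0,0],[0.0008,-0.0001,0],[0.0012,-0.0003,0],[0.0012,-0.0003,0]], "spin": [0,0,0,0], "gripper": [0.35,0.35,0.35,0.35]}}

```text
t: 13.8
ee_pos: [0.5717, -0.0196, 0.0233]
tool_rot: [3.142, 0.0, 2.988]
wrist_force: [-2.5, -0.5, 0.9]
width: 0.03
finger_force: 1.2
```

In the tool's units: 0.9 mm / 750 = 0.0012, 0.6 mm / 750 = 0.0008.

>>> {"api": "servo_tool", "payload": {"delta_pos": [[0.0004,0,0],[0.0008,-0.0001,0],[0.0012,-0.0003,0],[0.0012,-0.0003,0]], "spin": [0,0,0,0], "gripper": [0.35,0.35,0.35,0.35]}}

```text
t: 14.2
ee_pos: [0.5726, -0.0197, 0.0233]
tool_rot: [3.141, 0.0, 2.988]
wrist_force: [-1.1, -0.4, 1.6]
width: 0.0297
finger_force: 1.2
```

In the tool's units: 0.9 mm / 750 = 0.0012, 0.6 mm / 750 = 0.0008.

>>> {"api": "servo_tool", "payload": {"delta_pos": [[0.0004,0,0],[0.0008,-0.0001,0],[0.0012,-0.0001,0],[0.0012,-0.0001,0]], "spin": [0,0,0,0], "gripper": [0.35,0.35,0.35,0.35]}}

```text
t: 14.6
ee_pos: [0.5735, -0.0199, 0.0233]
tool_rot: [3.142, 0.0, 2.988]
wrist_force: [-2.1, -0.2, 0.2]
width: 0.0297
finger_force: 1.2
```

>>> {"api": "servo_tool", "payload": {"delta_pos": [[0.0004,0,0],[0.0008,-0.0001,0],[0.0012,-0.0001,0],[0.0012,-0.0001,0]], "spin": [0,0,0,0], "gripper": [0.35,0.35,0.35,0.35]}}

```text
t: 15.0
ee_pos: [0.5743, -0.02, 0.0233]
tool_rot: [-3.142, 0.0, 2.988]
wrist_force: [-2.5, -0.4, 1.4]
width: 0.03
finger_force: 1.2
```

In the tool's units: 0.9 mm / 750 = 0.0012, 0.6 mm / 750 = 0.0008.

>>> {"api": "servo_tool", "payload": {"delta_pos": [[0.0004,0,0],[0.0008,-0.0001,0],[0.0012,-0.0001,0],[0.0012,-0.0001,0]], "spin": [0,0,0,0], "gripper": [0.35,0.35,0.35,0.35]}}

```text
t: 15.4
ee_pos: [0.5752, -0.0201, 0.0233]
tool_rot: [-3.142, 0.0, 2.988]
wrist_force: [-2.2, -0.3, 2.6]
width: 0.0302
finger_force: 1.3
```

In the tool's units: 0.9 mm / 750 = 0.0012, 0.6 mm / 750 = 0.0008.

>>> {"api": "servo_tool", "payload": {"delta_pos": [[0.0004,0,0],[0.0008,-0.0001,0],[0.0012,-0.0003,0],[0.0012,-0.0003,0]], "spin": [0,0,0,0], "gripper": [0.35,0.35,0.35,0.35]}}

```text
t: 15.8
ee_pos: [0.5762, -0.0203, 0.0233]
tool_rot: [3.142, 0.0, 2.988]
wrist_force: [-2.9, -0.5, 1.3]
width: 0.0297
finger_force: 1.2
```

In the tool's units: 0.9 mm / 750 = 0.0012, 0.6 mm / 750 = 0.0008.

>>> {"api": "servo_tool", "payload": {"delta_pos": [[0.0004,0,0],[0.0008,-0.0001,0],[0.0012,-0.0001,0],[0.0012,-0.0001,0]], "spin": [0,0,0,0], "gripper": [0.35,0.35,0.35,0.35]}}

```text
t: 16.2
ee_pos: [0.5771, -0.0204, 0.0233]
tool_rot: [-3.142, 0.0, 2.988]
wrist_force: [-2.6, -0.1, 0.3]
width: 0.0299
finger_force: 1.2
```

In the tool's units: 0.9 mm / 750 = 0.0012, 0.6 mm / 750 = 0.0008.

>>> {"api": "servo_tool", "payload": {"delta_pos": [[0.0004,0,0],[0.0008,-0.0001,0],[0.0012,-0.0001,0],[0.0012,-0.0001,0]], "spin": [0,0,0,0], "gripper": [0.35,0.35,0.35,0.35]}}

```text
t: 16.6
ee_pos: [0.5779, -0.0206, 0.0233]
tool_rot: [-3.142, 0.0, 2.988]
wrist_force: [-2.2, -0.6, 1.9]
width: 0.0298
finger_force: 1.3
```

>>> {"api": "servo_tool", "payload": {"delta_pos": [[0.0004,0,0],[0.0008,-0.0001,0],[0.0012,-0.0001,0],[0.0012,-0.0001,0]], "spin": [0,0,0,0], "gripper": [0.35,0.35,0.35,0.35]}}

```text
t: 17.0
ee_pos: [0.5788, -0.0207, 0.0233]
tool_rot: [-3.141, -0.0, 2.988]
wrist_force: [-2.8, -0.9, 1.4]
width: 0.0303
finger_force: 1.4
```

In the tool's units: 0.9 mm / 750 = 0.0012, 0.6 mm / 750 = 0.0008.

>>> {"api": "servo_tool", "payload": {"delta_pos": [[0.0004,0,0],[0.0008,-0.0001,0],[0.0012,-0.0003,0],[0.0012,-0.0003,0]], "spin": [0,0,0,0], "gripper": [0.35,0.35,0.35,0.35]}}

```text
t: 17.4
ee_pos: [0.5797, -0.0208, 0.0233]
tool_rot: [3.142, 0.0, 2.988]
wrist_force: [-1.9, -0.7, 0.0]
width: 0.03
finger_force: 1.2
```

In the tool's units: 0.9 mm / 750 = 0.0012, 0.6 mm / 750 = 0.0008.

>>> {"api": "servo_tool", "payload": {"delta_pos": [[0.0004,0,0],[0.0008,-0.0001,0],[0.0012,-0.0001,0],[0.0012,-0.0001,0]], "spin": [0,0,0,0], "gripper": [0.35,0.35,0.35,0.35]}}

```text
t: 17.8
ee_pos: [0.5806, -0.0209, 0.0233]
tool_rot: [-3.142, 0.0, 2.988]
wrist_force: [-2.4, 0.1, 1.3]
width: 0.0299
finger_force: 1.3
```

In the tool's units: 0.9 mm / 750 = 0.0012, 0.6 mm / 750 = 0.0008.

>>> {"api": "servo_tool", "payload": {"delta_pos": [[0.0004,0,0],[0.0008,-0.0001,0],[0.0012,-0.0001,0],[0.0012,-0.0001,0]], "spin": [0,0,0,0], "gripper": [0.35,0.35,0.35,0.35]}}

```text
t: 18.2
ee_pos: [0.5815, -0.021, 0.0233]
tool_rot: [-3.142, 0.0, 2.988]
wrist_force: [-3.0, -1.2, 1.5]
width: 0.0297
finger_force: 1.3
```

In the tool's units: 0.9 mm / 750 = 0.0012, 0.6 mm / 750 = 0.0008.

>>> {"api": "servo_tool", "payload": {"delta_pos": [[0.0004,0,0],[0.0008,-0.0001,0],[0.0012,-0.0003,0],[0.0012,-0.0003,0]], "spin": [0,0,0,0], "gripper": [0.35,0.35,0.35,0.35]}}

```text
t: 18.6
ee_pos: [0.5822, -0.0211, 0.0233]
tool_rot: [3.142, -0.0, 2.988]
wrist_force: [-3.8, -1.1, 2.0]
width: 0.0302
finger_force: 1.9
```

```bash
python3 f.py
```

```text
push [-3.9 -5.2 -3.6 -3.5] mean -4.04 mom [-0.068  0.65   0.006] [ 0.5822  -0.02114  0.02324] 2.035781666636467 18.8
```

In the tool's units: 0.3 mm / 750 = 0.0004, 0.2 mm / 750 = 0.0003.

>>> {"api": "servo_tool", "payload": {"delta_pos": [[0.0003,0,0],[0.0004,0,0],[0.0004,0,0]], "spin": [0,0,0], "gripper": [0.35,0.35,0.35]}}

```text
t: 19.1
ee_pos: [0.5822, -0.0211, 0.0232]
tool_rot: [-3.142, -0.001, 2.988]
wrist_force: [-5.3, 0.2, 2.6]
width: 0.0302
finger_force: 2.7
```

```bash
python3 f.py
```

```text
push [-5.2 -4.8 -5.9 -5.4] mean -5.33 mom [-0.07   0.887 -0.015] [ 0.58227 -0.02112  0.02325] 2.660711891949177 19.3
```

The stops are felt: position stays at 0.5822 while force climbs from 2.5 to 5.3 N. The moment about z is near 0, so both fingers are loaded evenly. I'll back off and lift.

In the tool's units: -30 mm / 750 = -0.04, 4.6 mm / 750 = 0.0061.

>>> {"api": "servo_tool", "payload": {"delta_pos": [[-0.0013,0.0003,0],[-0.0053,0.0008,0],[-0.016,0.0025,0],[-0.0293,0.0045,0],[-0.04,0.0061,0]], "spin": [0,0,0,0,0], "gripper": [0.35,0.35,0.35,0.35,0.35]}}

```text
t: 19.8
ee_pos: [0.5516, -0.0163, 0.0232]
tool_rot: [3.142, -0.0, 2.988]
wrist_force: [-0.0, 0.2, -0.3]
width: 0.0298
finger_force: 0.0
```

In the tool's units: 90 mm / 750 = 0.12, 60 mm / 750 = 0.08.

>>> {"api": "servo_tool", "payload": {"delta_pos": [[-0.0067,0.0011,0.0067],[-0.0067,0.0011,0.04],[-0.0067,0.0011,0.08],[-0.0067,0.0011,0.12],[-0.0067,0.0011,0.12]], "spin": [0,0,0,0,0], "gripper": [0.35,0.35,0.35,0,0]}}

```text
t: 20.3
ee_pos: [0.5511, -0.0163, 0.1188]
tool_rot: [-3.141, 0.009, 2.988]
wrist_force: [0.5, 0.0, 0.7]
width: 0.0017
finger_force: 0.0
```

In the tool's units: -85 mm / 750 = -0.1133, -70 mm / 750 = -0.0933.

>>> {"api": "servo_tool", "payload": {"delta_pos": [[-0.0067,-0.0267,0],[-0.0133,-0.06,0],[-0.0173,-0.0933,0],[-0.0173,-0.1133,0],[-0.0173,-0.1133,0]], "spin": [0,0,0,0,0], "gripper": [0,0,0,0,0]}}

```text
t: 20.8
ee_pos: [0.5345, -0.1023, 0.1132]
tool_rot: [-3.141, 0.0, 2.985]
wrist_force: [-0.1, 0.2, -0.3]
width: -0.0001
finger_force: 0.0
```

```bash
python3 - <<'E'
from h import *
s=readout.get_state();print(s["t"],s["ee_pos"],s["width"],s["wrist_force"])
im=viewer.get_image("wrist");a=im["img"]
cv2.imwrite("pics/w4.png",a[:,:,::-1])
b=viewer.get_image("scene")["img"][160:260,260:370]
b=cv2.resize(b[:,:,::-1],(440,400),interpolation=cv2.INTER_CUBIC)
cv2.imwrite("pics/m4.png",np.hstack([cv2.resize(a[:,:,::-1],(360,225)),np.zeros((225,0,3),np.uint8)]) if 0 else np.hstack([b,cv2.copyMakeBorder(cv2.resize(a[:,:,::-1],(360,225)),0,175,0,0,0)]))
print(proj(im,np.array([.5338,-.1009,.034])))
E
```

```text
20.8 [ 0.53453429 -0.10228806  0.11315662] -9.468987071615727e-05 [-0.07472046  0.23413176 -0.26983289]
[314.86981381 211.64558797]
```

View pics/m4.png

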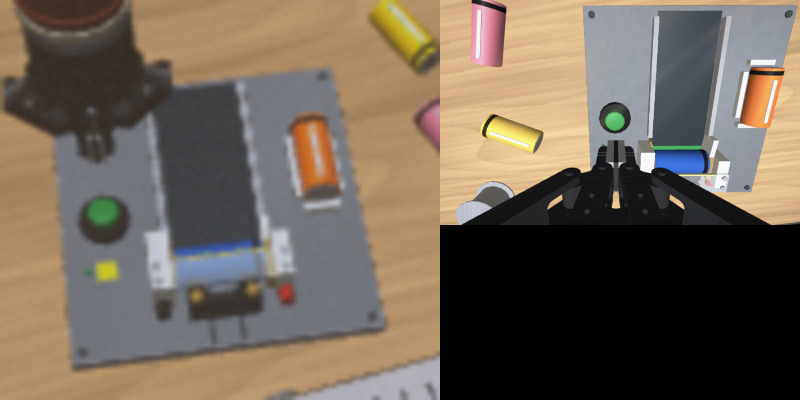

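The cell sits square under the guard, and the button (wrist (309,213)) is just ahead of the fingers. Now I'll descend on it.

In the tool's units: -73 mm / 750 = -0.0973, -68 mm / 750 = -0.0907.

>>> {"api": "servo_tool", "payload": {"delta_pos": [[0,-0.0009,-0.0333],[0,-0.0009,-0.0667],[0,-0.0009,-0.0907],[0,-0.0009,-0.0973],[0,-0.0009,-0.0973]], "spin": [0,0,0,0,0], "gripper": [0,0,0,0,0]}}

```text
t: 21.4
ee_pos: [0.5341, -0.1003, 0.0395]
tool_rot: [3.141, -0.002, 2.989]
wrist_force: [-0.6, -0.2, 0.2]
width: -0.0001
finger_force: 0.0
```

In the tool's units: -8 mm / 750 = -0.0107, -6 mm / 750 = -0.008.

>>> {"api": "servo_tool", "payload": {"delta_pos": [[0,0,-0.0027],[0,0,-0.0053],[0,0,-0.008],[0,0,-0.0107],[0,0,-0.0107]], "spin": [0,0,0,0,0], "gripper": [0,0,0,0,0]}}

```text
t: 21.9
ee_pos: [0.5352, -0.1017, 0.0327]
tool_rot: [-3.142, 0.001, 2.987]
wrist_force: [0.5, 0.1, 1.5]
width: -0.0004
finger_force: 0.8
```

>>> {"api": "servo_tool", "payload": {"delta_pos": [[0,0,-0.0013],[0,0,-0.0027],[0,0,-0.004],[0,0,-0.0047],[0,0,-0.0047]], "spin": [0,0,0,0,0], "gripper": [0,0,0,0,0]}}

```text
t: 22.4
ee_pos: [0.5351, -0.1016, 0.029]
tool_rot: [-3.141, 0.001, 2.988]
wrist_force: [1.2, 0.1, 3.4]
width: 0.0001
finger_force: 1.7
```

In the tool's units: -2 mm / 750 = -0.0027, -1.5 mm / 750 = -0.002.

>>> {"api": "servo_tool", "payload": {"delta_pos": [[0,0,-0.0007],[0,0,-0.0013],[0,0,-0.002],[0,0,-0.0027],[0,0,-0.0027]], "spin": [0,0,0,0,0], "gripper": [0,0,0,0,0]}}

```text
t: 22.9
ee_pos: [0.5352, -0.1016, 0.0279]
tool_rot: [-3.141, 0.001, 2.988]
wrist_force: [-1.4, -0.2, 10.8]
width: 0.0001
finger_force: 5.5
```

The button bottomed at z 27.9 mm, where 28 was expected, and the force climbed to 10.8 N. Releasing it and clearing away.

>>> {"api": "servo_tool", "payload": {"delta_pos": [[0,0,0.0027],[0,0,0.008],[0,0,0.02],[0,0,0.0533],[0,0,0.1067]], "spin": [0,0,0,0,0], "gripper": [0,0,0,0,0]}}

```text
t: 23.4
ee_pos: [0.5311, -0.1004, 0.1043]
tool_rot: [3.14, -0.009, 2.988]
wrist_force: [0.8, -0.3, 0.3]
width: -0.0
finger_force: 0.0
```

In the tool's units: -130 mm / 750 = -0.1733, -120 mm / 750 = -0.16.

>>> {"api": "servo_tool", "payload": {"delta_pos": [[-0.04,-0.0267,0.04],[-0.08,-0.0533,0.08],[-0.12,-0.0933,0.12],[-0.16,-0.1333,0.1333],[-0.1733,-0.1733,0.1333]], "spin": [0,0,0,0,0], "gripper": [0,0,0,0,0]}}

```text
t: 23.9
ee_pos: [0.4029, -0.2325, 0.2091]
tool_rot: [-3.14, 0.001, 2.987]
wrist_force: [0.7, 0.5, 0.5]
width: 0.0001
finger_force: 0.0
```

>>> {"api": "servo_tool", "payload": {"delta_pos": [[0,-0.0533,0],[0,-0.1067,0],[0,-0.1333,0],[0,-0.1333,0],[0,-0.1333,0]], "spin": [0,0,0,0,0], "gripper": [0,0,0,0,0]}}

```text
t: 24.4
ee_pos: [0.4039, -0.3307, 0.2061]
tool_rot: [3.14, -0.002, 2.987]
wrist_force: [0.0, -0.2, 0.0]
width: -0.0001
finger_force: 0.0
```

```bash
python3 - <<'E'
from h import *
s=readout.get_state();print(s["t"],s["ee_pos"],s["width"],s["wrist_force"])
a=viewer.get_image("top")["img"][130:260,260:390];b=viewer.get_image("scene")["img"][160:260,260:370]
cv2.imwrite("pics/f.png",np.hstack([cv2.resize(a[:,:,::-1],(400,400),interpolation=cv2.INTER_CUBIC),cv2.resize(b[:,:,::-1],(400,400),interpolation=cv2.INTER_CUBIC)]))
E
```

```text
24.4 [ 0.40392642 -0.33071558  0.20607957] -7.204121036484375e-05 [ 0.01451874 -0.22016328  0.0378919 ]
```

View pics/f.png

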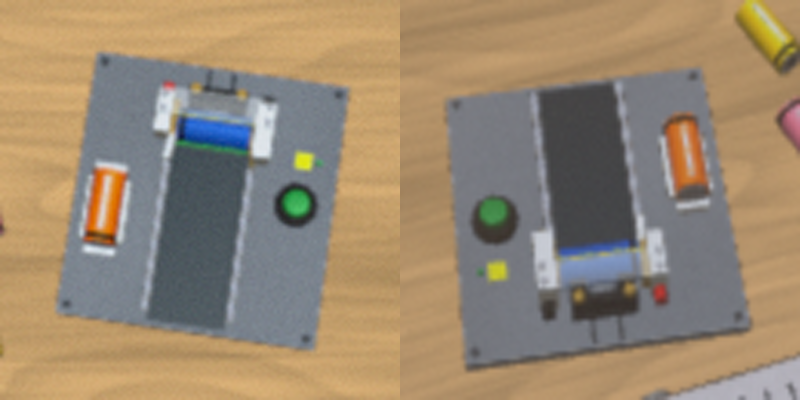

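The cell lies square in the band under the guard (top crop (215,133)). The button is up at (296,204), and the ref cell is where it was. Handing in.

```bash
python3 -c "
from plant import manip;print(manip.sign_off())"
```

```text
the job is handed in; nothing more can be done
None
```

The blue cell was eased onto both stops (about 5 N push in all, roughly 2.5 N of it contact drag) and left square. The start button was then pressed fully down and released, nothing else was seen to move, and the job was handed in at about 24 s; no verdict was returned.

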